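# Mute the cold-chain alarm under its push-latch cover

## Robot

A 6-joint arm with a two-finger parallel gripper is mounted at the origin on a cart in front of the work surface, level with it; the furniture and walls round the work are solid. World frame = base frame: x ahead of the robot, y to its left, z up, the work surface at z = 0. Lengths are in m, angles in rad, forces in N, time in s.
With the tool pointing down it reaches from about 0.35 to 0.775 m from the base axis. Payload 5.5 kg.
Tool frame: the origin (TCP) lies at the very end of the fingers, on their centre line; the grasp point (between the pads) lies 19 mm behind it; z points along the fingers, y is the line along which they close (so a half turn about z gives the same grasp; the last joint's range is limited). The gripper opens to 85 mm and grips with 20 to 120 N. Pads are 22 mm wide; open, the fingers measure 114 mm over their backs; the gripper's body (76 mm by 85 mm) begins 54 mm behind the grasp point. The pads swing forward as they close: fully open they stand 13 mm farther back than shut.
Start: joints at [0.969, 0.313, 0.046, 1.304, 0, 1.431], TCP at [0.256, 0.515, 0.231] pointing down, gripper open.
Joint ranges: [-2.76, 2.76], [-0.86, 1.69], [-1.03, 1.26], [-2.2, 2.34], [-1.47, 1.5], [-3.14, 3.14]. Speed limits (rad/s): [2.57, 2.57, 3.14, 3.14, 3.14, 3.14].

## Interface

Orientations are given as a unit quaternion [w, x, y, z].
In Python, from workcell import env, cams, ticket, spotter gives the robot as it stands.
- The arm moves only by the tool jog_arm, never from a script. Its argument "increments" is a list that holds one entry, the list of rows, each a list of 7 numbers: the shift along the tool's x, y, z in units of 0.25 m (1.0 is 0.25 m), then the turn, a rotation vector about the tool's x, y, z in units of 180 degrees (1.0 is 180 degrees), then the closure in counts, from 0 (fully open) to 255 (shut). A call has 1 to 20 rows; each row shifts and turns the commanded pose from where the row before left it, along the tool's axes as they then stand; what a row does not reach is not made up. A row lasts 1/10 s, in which the tool goes at most 50 mm and 8.59 degrees, less where a joint would pass 70% of its speed; a pose out of reach is approached as far as the arm can. A call with a number of a shift or a turn outside -1 to 1 is refused whole. A call with a gripper value outside its range is refused whole. The fingers move at their own pace and stop on an object; "force" is the grip in N (left out, the last holds). Time passes only in rows, so rows that do not move let the fingers close. It gives the time, the measured TCP pose, the force, the opening and the grip force at its end, in the units of the state.
- env.get_state(): the state, without advancing time (a new reading comes with each control period).
- cams.read_camera(name): name is "scene" or "top" or "wrist"; returns a dict with "pixels" (384x512x3 uint8, red, green, blue), "fx", "fy", "cx", "cy" (pixels), "xyz" and "attitude" of the camera in the world; the wrist camera has in their place "mount" (4x4, takes a point from camera to tool coordinates, whose origin is the TCP and whose axes are the flange's). Camera axes: x right, y down, z forward; pixel columns grow to the right and rows downward; lengths in m; the calibration is good to about 2 mm. The wrist camera is an equidistant fisheye: a pixel r from the principal point sees the ray r / f radians off the axis. A picture is of the moment at which its call begins: read the wrist's pose just before it. There is no depth.
- ticket.hand_in(): hands the job in; it is judged then, once.
Trained networks look in the newest picture that a camera, given by its name, has taken for a name from the list of things; names that differ only in an ending like _2 or _b are one class to them, and where a whole thing is asked for, a point or a joint stands for the part that bears it (a point fixed in the world has none). Each returns a list of dicts, best first, with "conf" (0 to 1); they miss things now and then, are a little off and sometimes report something else, mostly with a low value. They report only what shows in the picture. A call takes as long as a camera call.
- spotter.find_in(target, camera): "uv" ([column, row] in pixels, amid what is visible of it).
- spotter.cut_out(target, camera): "region" (384x512 bool, what is visible of it) and "uv" ([column, row] in pixels, amid what is visible of it).
- spotter.landmark_of(target, camera): "uv" ([column, row] in pixels: a listed point, or the origin of a listed thing).
The state is a dict: "clock": time; "joint_pos": joint angles; "qvel": joint speeds; "tau": joint torques, N m; "tcp_pos": TCP position; "orientation": TCP orientation; "wrist_force": force on the tool from outside, world axes, zero at the start; "ft_torque": the same for the moment, N m; "finger_gap": finger opening in m; "grip_force": force on a finger pad.
Only numpy, scipy, OpenCV 4.12 (cv2) and the standard library are available. Lean on these libraries where they do the work, as an engineer would, in place of code of your own. Each camera call takes 0.05 s, during which the arm holds its last target. There are 200 camera calls.

## Task

The temperature alarm box on the table keeps sounding while the vials are out. Press its blue cover so that it pops open by itself, push down the raised half of the red alarm switch under it so that the switch tips over (the green power switch stays as it is), then push the cover down and press it until it latches shut again. Work with fingertip pushes only: pick nothing up, and leave the box and the things around it where they are.

Things in the scene. Friction and masses are not known exactly. Their poses are not given: they have to be found in the camera images.
- alarm_unit: White alarm box, 0.9 kg, loose on rubber feet. Origin on its underside; x from its front (screen, red lamp; faces the robot within 0.4 rad) to its back (hinge side), y to its left, z up. Shell x -67 to 59, y -83 to 83, top z 56 mm. A recess in the top (x -38 to 40, y -65 to 65 mm, 24 mm deep) lies under the blue cover. The thin aerial along the back is no obstacle.
- cover (a joint): Cover angle (rad): 0 latched, flush with the box; grows as the front edge rises. Push-push latch and spring: pressed past flush and let go, it springs up by itself to about 1.9 (leaning back) in 2 s; pushed past flush again and let go, it stays at 0. Press slowly: it acts at about -0.07 (4 mm down at cover_press), hard stop at -0.12 (7 mm). At cover_press 3 to 5 N moves it as far as the stop.
- cover_press (a point): Middle of the dark oblong thumb mark on the cover's outer (top) face, 56 mm from the hinge line; moves with the cover.
- cover_edge (a point): Middle of the cover's free front edge, on its outer face, 75.6 mm from the hinge line; moves with the cover. The cover is a blue plate 75.5 mm long, 126 mm wide, 4 mm thick; a steel striker 8 mm wide and 42 mm long hangs from the middle of its inner face, 70 mm from the hinge.
- cover_hinge (a point): Middle of the cover's hinge line, fixed in the box at x 38, y 0, z 55 mm of it; the line runs along the box's y. The cover's outer face lies 1 mm outside the line. Open, the cover can be pushed round it from behind.
- alarm_switch (a joint): Red rocker switch at the right of the recess (box y -40 mm), 32 mm long along x, 22 mm wide, pivot at x -4, z 34 mm of the box. 0: front half raised = sounding; 0.48: front half down = muted. It snaps over its centre (0.24) and stays at either end; about 3 N on alarm_switch_raised tips it. Reached only with the cover open.
- alarm_switch_raised (a point): Point on the top face of the red switch's front half (raised at the start), 11 mm in front of its pivot, on the centre line; moves with the switch: about 42 mm above the table when raised, 37 mm when down.
- power_switch (a joint): Green rocker switch of the same size (left side, y +40 mm of the box). 0: front half down, back half raised = power on, as it must stay; 0.48: tipped over = off.
- power_switch_raised (a point): Point on the top face of the green switch's raised back half, 11 mm behind its pivot.
- diluent_mid (a point): Centre of a small clear bottle with a blue cap, 33 mm across, 58 mm tall, standing at the left of the box. Leave alone.
- vial_mid (a point): Centre of a glass vial with a pink cap, 46 mm long, 22 mm thick, lying at the right of the box. Leave alone.
- tape_mid (a point): Centre of a roll of tape, 61 mm across, 25 mm tall, lying flat behind the box. Leave alone.
- tweezers_mid (a point): Centre of steel tweezers, 131 mm long, 9 mm tall, lying in front of the box. Leave alone.

How it is judged:
On the way, in this order (a step that is already met when the one before it is completed fails the run):
1. the cover has sprung open by itself and nothing touches the box (value of joint cover above 1.5 rad and contact force between each of the arm, the fingers and alarm_unit below 0.3 N), for 0.2 s.
2. the red alarm switch is tipped over to muted, the cover still open (value of joint alarm_switch above 0.4 rad and value of joint cover above 1 rad), for 0.2 s.
At the end, for the whole second after the job is handed in: The cover is latched within 0.04 rad of flush, the red switch is tipped over (above 0.4 rad), the green switch is as it was (below 0.08 rad), the box stands flat and at rest within 40 mm of where it stood, and bottle, vial, tape and tweezers are within 30 mm of where they were (value of joint cover between -0.04 and 0.04 rad and value of joint alarm_switch above 0.4 rad and value of joint power_switch below 0.08 rad and distance of alarm_unit from where it was at the start of the episode below 0.04 m and linear speed of alarm_unit below 0.02 m/s and angle between alarm_unit's own z axis and vertical below 0.05 rad and distance of each of diluent_mid, vial_mid, tape_mid, tweezers_mid from where it was at the start of the episode below 0.03 m); the robot touches nothing.
It fails at once if the green power switch is tipped (value of joint power_switch above 0.2 rad).
It fails at once if the alarm box is lifted, tilted or shoved aside (height (world z) of alarm_unit above 0.012 m or angle between alarm_unit's own z axis and vertical above 0.15 rad or distance of alarm_unit from where it was at the start of the episode above 0.05 m).
It fails at once if something standing around the box is lifted (height (world z) of diluent_mid above 0.049 m or height (world z) of vial_mid above 0.031 m or height (world z) of tape_mid above 0.0325 m or height (world z) of tweezers_mid above 0.0245 m).
It fails at once if something standing around the box is knocked away (distance of any of diluent_mid, vial_mid, tape_mid, tweezers_mid from where it was at the start of the episode above 0.03 m).
It also fails if it takes over 54 s, if anything falls off the work surface, if the arm or the gripper's body presses on something with over 40 N, if the wrist force passes 120 N, or if a joint passes its speed limit or range.

## Working session

There is one attempt and no reset: what is moved stays moved. The work goes in short steps, Python scripts to look and compute and a tool call to move; the robot and the scene stay as the last step left them, time stands still between calls to the robot, and variables do not carry over. Pictures are saved under pics/ and viewed, at most 10 in all, crops included, and the job is handed in when it is done.

Besides the shell and the picture viewer there is one more tool, called after ">>>" as name([rows], argument=value, ...), one row to a line, values as JSON. jog_arm: Moves the arm, as the interface text tells. Shifts and turns lie within -1 to 1; 1 stands for 0.25 m of shift or 180 degrees of turn. Its arguments: {"type":"object","properties":{"increments":{"type":"array"},"force":{"type":"number"}},"required":["increments"]}

```bash
mkdir -p pics; cat > h.py <<'E'
import numpy as np,cv2
from scipy.spatial.transform import Rotation as R
from workcell import env,cams,ticket,spotter
def rot(q): q=np.array(q,float); return q if q.ndim==2 else R.from_quat(q[[1,2,3,0]]).as_matrix()
def ray(c,uv):
    d=rot(c['attitude'])@np.array([(uv[0]-c['cx'])/c['fx'],(uv[1]-c['cy'])/c['fy'],1]); return np.array(c['xyz']),d
def atz(c,uv,z):
    o,d=ray(c,uv); return o+d*(z-o[2])/d[2]
def proj(c,p):
    q=rot(c['attitude']).T@(np.array(p)-c['xyz']); return [q[0]/q[2]*c['fx']+c['cx'],q[1]/q[2]*c['fy']+c['cy']]
E
python3 - <<'E'
from h import *
s=env.get_state(); print(s)
Z=dict(alarm_unit=0,cover_press=.056,cover_edge=.056,cover_hinge=.055,diluent_mid=.029,vial_mid=.011,tape_mid=.0125,tweezers_mid=.0045)
ims=[]
for n in('top','scene'):
    c=cams.read_camera(n); print(n,c['xyz'],c['attitude'],c['fx'])
    ims.append(c['pixels'])
    for t,z in Z.items():
        for d in spotter.landmark_of(t,n)[:1]: print(t,d['conf'],np.round(d['uv'],1),np.round(atz(c,d['uv'],z),4))
    cv2.imwrite(f'pics/{n}.png',cv2.resize(c['pixels'][:,:,::-1],(800,600)))
print(env.get_state()['clock'])
E
```

```text
{'clock': 0.0, 'joint_pos': array([9.69394204e-01, 3.13994642e-01, 4.49858347e-02, 1.30360205e+00,
       2.63001742e-05, 1.43122771e+00]), 'qvel': array([ 1.17899823e-04, -6.75440035e-04,  2.14741020e-04, -2.81238040e-04,
        5.10766660e-05,  9.09851055e-04]), 'tau': array([ 2.77264953e-04, -4.80625892e+01,  2.98534155e+01,  1.94489595e-02,
       -2.23346615e-04, -9.47483159e-06]), 'tcp_pos': array([0.2559098 , 0.51434606, 0.23041495]), 'orientation': array([-3.40749804e-04,  2.28869956e-01,  9.73456584e-01, -8.40948402e-04]), 'wrist_force': array([ 0.03615548, -0.90408118, -0.16479007]), 'ft_torque': array([-0.010094  , -0.0285229 ,  0.00380413]), 'grip_force': 0.0, 'finger_gap': 0.08566932772185142}
top [ 0.45968246 -0.01128118  0.91809059] [ 0.02476399 -0.69802015  0.71544599 -0.01707767] 422.53913148217447
alarm_unit 0.97 [290. 203.] [ 0.495  -0.0934  0.    ]
cover_press 0.73 [290.5 210.8] [ 0.4769 -0.0889  0.056 ]
cover_edge 0.92 [288.2 218.6] [ 0.4612 -0.0838  0.056 ]
cover_hinge 0.6 [291.4 187.4] [ 0.5247 -0.0923  0.055 ]
diluent_mid 0.73 [312.5 252.7] [ 0.3889 -0.1346  0.029 ]
vial_mid 0.58 [351.5 224.2] [ 0.446  -0.2222  0.011 ]
tape_mid 0.97 [289.8 148.3] [ 0.6126 -0.0954  0.0125]
tweezers_mid 0.42 [313.8 252.2] [ 0.388  -0.1408  0.0045]
scene [ 0.08031249 -0.59674274  0.50918843] [-0.46397868  0.82743136 -0.27202025  0.161512  ] 416.81183096908944
alarm_unit 0.7 [262.9 240. ] [ 0.4958 -0.0915  0.    ]
cover_press 0.76 [254.1 221.2] [ 0.4719 -0.0927  0.056 ]
cover_edge 0.83 [245.7 221.9] [ 0.4578 -0.0853  0.056 ]
cover_hinge 0.77 [276.7 213.2] [ 0.5244 -0.0958  0.055 ]
diluent_mid 0.56 [235.7 189. ] [0.5366 0.0603 0.029 ]
vial_mid 0.68 [293.9 288.7] [ 0.4478 -0.2357  0.011 ]
tape_mid 0.82 [311.6 214.1] [ 0.6238 -0.0946  0.0125]
tweezers_mid 0.68 [227.7 277.1] [ 0.378  -0.1421  0.0045]
0.9
```

View pics/top.png

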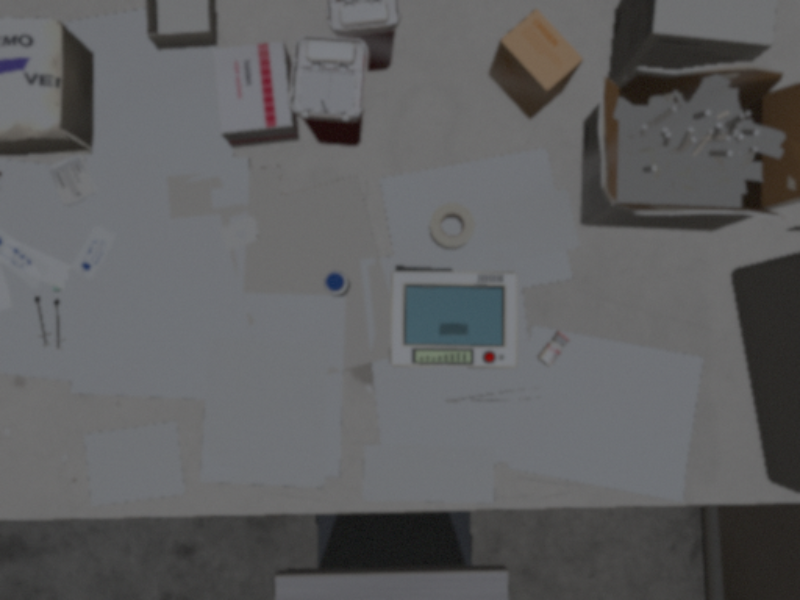

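View pics/scene.png

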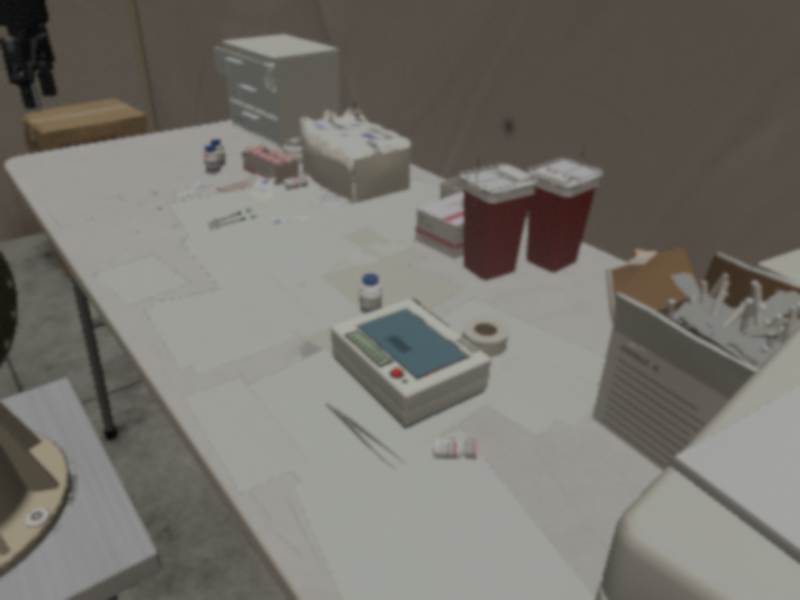

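```bash
python3 - <<'E'
from h import *
im=cv2.imread('pics/top.png'); im=cv2.resize(im,(512,384)).astype(int)
m=((im[:,:,0]-im[:,:,2]>50)).astype('uint8')
n,l,st,ce=cv2.connectedComponentsWithStats(m)
i=1+np.argmax(st[1:,4]); print(st[1:,:][st[1:,4]>30])
c=cams.read_camera('top')
# clean oblong mark / interior
q=cv2.boxPoints(cv2.minAreaRect(np.argwhere(l==i)[:,::-1].astype('float32')))
P=np.array([atz(c,p,.056)[:2] for p in q]); print(P.round(4),P.mean(0))
for a,b in((0,1),(1,2),(2,3),(3,0)): d=P[b]-P[a]; print(np.linalg.norm(d).round(4),np.degrees(np.arctan2(d[1],d[0])).round(1))
E
```

```text
[[210 176   9   9  57]]
[[0.5452 0.077 ]
 [0.5552 0.0666]
 [0.5436 0.0555]
 [0.5336 0.066 ]] [0.54436879 0.06626477]
0.0145 -46.2
0.016 -136.4
0.0145 133.8
0.016 43.7
```

The top view shows the box at about (390–518, 270–367) px with the cover at (404–506, 285–347). The bottle is at (336, 283), the tape at (451, 227), the vial at (553, 348) and the tweezers at (490, 397). The scene view agrees. I'll fit the cover's pose next.

```bash
cat >> h.py <<'E'
from scipy.optimize import least_squares
def plan(p,x_ang,lean,s=None):
    "print shift(units, tool axes now) and rotvec (half-turns, tool axes) to target; x_ang world angle of tool x; lean: top toward robot"
    s=s or env.get_state(); Rn=rot(s['orientation'])
    a=np.radians(x_ang); x=np.array([np.cos(a),np.sin(a),0]); z=np.array([0,0,-1.]); l=np.radians(lean)
    # tool x points at robot; lean turns z away from x
    z2=np.cos(l)*z-np.sin(l)*x; x2=np.cos(l)*x+np.sin(l)*z; Rt=np.c_[x2,np.cross(z2,x2),z2]
    d=np.array(p)-s['tcp_pos']
    print('now',s['tcp_pos'].round(4),'dworld',d.round(4),'| in now axes',(Rn.T@d/.25).round(4),'| in final axes',(Rt.T@d/.25).round(4),'| turn',(R.from_matrix(Rn.T@Rt).as_rotvec()/np.pi).round(4))
E
python3 - <<'E'
from h import *
obs=[]
for n in('top','scene'):
    c=cams.read_camera(n)
    r=spotter.cut_out('cover',n); r=r[0]; m=r['region'].astype('uint8'); print(n,r['conf'],m.sum())
    cs=max(cv2.findContours(m,0,1)[0],key=cv2.contourArea)
    q=cv2.approxPolyDP(cv2.convexHull(cs),6,True)[:,0]; print(q.tolist())
    for z in(.056,): 
        P=np.array([atz(c,p,z)[:2] for p in q]);print(P.round(4).tolist(),P.mean(0))
    w=np.array([atz(c,p,.056)[:2] for p in np.argwhere(m)[:,::-1]]).astype('float32')
    print(cv2.minAreaRect(w*1000))
    for t,z in dict(diluent_mid=.029,vial_mid=.011,tape_mid=.0125,tweezers_mid=.0045).items():
        print(t,[(round(d['conf'],2),atz(c,d['uv'],z)[:2].round(3)) for d in spotter.find_in(t,n)[:2]])
E
```

```text
top 0.96 2243
[[320, 185], [318, 219], [260, 219], [262, 184]]
[[0.5281, -0.1507], [0.4589, -0.1443], [0.4617, -0.0264], [0.5331, -0.0324]] [ 0.49545032 -0.08844775]
((495.19818115234375, -87.42239379882812), (123.37435150146484, 77.889404296875), 86.5639419555664)
diluent_mid [(0.77, array([0.547, 0.064]))]
vial_mid [(0.65, array([ 0.446, -0.225]))]
tape_mid [(0.69, array([ 0.635, -0.096]))]
tweezers_mid [(0.46, array([ 0.448, -0.227]))]
scene 0.73 582
[[300, 204], [319, 205], [323, 223], [312, 228], [299, 219]]
[[0.5823, -0.099], [0.6107, -0.1238], [0.573, -0.1724], [0.5453, -0.1718], [0.5453, -0.1365]] [ 0.57131849 -0.14070807]
((571.4513549804688, -137.36477661132812), (85.6578140258789, 55.762237548828125), 44.69852066040039)
diluent_mid [(0.62, array([0.54 , 0.059]))]
vial_mid [(0.61, array([ 0.444, -0.233]))]
tape_mid []
tweezers_mid [(0.75, array([ 0.381, -0.132]))]
```

```bash
python3 - <<'E'
from h import *
plan([.4775,-.088,.15],175.5,0)
E
```

```text
now [0.2562 0.5148 0.2313] dworld [ 0.2213 -0.6028 -0.0813] | in now axes [-1.8667 -1.7643  0.3252] | in final axes [-1.0715 -2.3343  0.3253] | turn [ 0.     0.    -0.122]
```

>>> jog_arm([
  [[-0.124,-0.118,0,0,0,0,255],[-0.124,-0.118,0,0,0,0,255],[-0.124,-0.118,0,0,0,0,255],[-0.124,-0.118,0,0,0,0,255],[-0.124,-0.118,0,0,0,0,255],[-0.124,-0.118,0,0,0,0,255],[-0.124,-0.118,0,0,0,0,255],[-0.124,-0.118,0,0,0,0,255],[-0.124,-0.118,0,0,0,0,255],[-0.124,-0.118,0,0,0,0,255],[-0.124,-0.118,0,0,0,0,255],[-0.124,-0.118,0,0,0,0,255],[-0.124,-0.118,0.05,0,0,0,255],[-0.124,-0.118,0.05,0,0,0,255],[-0.124,-0.118,0.05,0,0,0,255],[0,0,0.05,0,0,-0.041,255],[0,0,0.05,0,0,-0.041,255],[0,0,0.05,0,0,-0.04,255],[0,0,0,0,0,0,255],[0,0,0,0,0,0,255]],
])

```text
clock: 3.55
tcp_pos: [0.4753, -0.0885, 0.1565]
orientation: [-0.0, 0.041, 0.999, 0.0]
wrist_force: [1.1, -0.1, 0.4]
finger_gap: -0.0
grip_force: 0.0
```

```bash
python3 - <<'E'
from h import *
s=env.get_state(); c=cams.read_camera('wrist'); print(c['mount'],c['fx'],c['cx'],c['cy'])
cv2.imwrite('pics/w1.png',cv2.resize(cv2.convertScaleAbs(c['pixels'][:,:,::-1],alpha=1.5),(800,600)))
M=np.array(c['mount']); Rn=rot(s['orientation'])
for t in('cover_press','cover_edge','cover_hinge'):
    for d in spotter.landmark_of(t,'wrist')[:1]:
        v=(np.array(d['uv'])-[c['cx'],c['cy']])/c['fx']; r=np.hypot(*v); q=np.r_[v/r*np.sin(r),np.cos(r)]
        o=s['tcp_pos']+Rn@M[:3,3]; w=Rn@M[:3,:3]@q; print(t,d['conf'],d['uv'],(o+w*(.056-o[2])/w[2]).round(4))
print(s['wrist_force'],s['finger_gap'],s['clock']); plan([.4775,-.088,.062],175.5,0,s)
E
```

```text
[[ 5.82105745e-04 -9.62429656e-01 -2.71530511e-01  6.99267214e-02]
 [ 9.99999779e-01  6.47699451e-04 -1.51951775e-04 -2.62455424e-04]
 [ 3.22113058e-04 -2.71530363e-01  9.62429820e-01 -1.42290872e-01]
 [ 0.00000000e+00  0.00000000e+00  0.00000000e+00  1.00000000e+00]] 297.3186396354542 256.2773015355287 192.1876747722001
cover_press 0.86 [254.9, 196.0] [ 0.4771 -0.0901  0.056 ]
cover_edge 0.56 [253.1, 173.5] [ 0.4574 -0.09    0.056 ]
[ 1.11476419 -0.10002304  0.41335134] -1.2737650417939009e-05 3.55
now [ 0.4753 -0.0885  0.1565] dworld [ 0.0022  0.0005 -0.0945] | in now axes [-0.0088  0.0026  0.3778] | in final axes [-0.0087  0.0026  0.3778] | turn [ 0.0001 -0.0001 -0.0009]
```

>>> jog_arm([
  [[-0.004,0,0.1,0,0,0,255],[-0.004,0,0.1,0,0,0,255],[0,0,0.1,0,0,0,255],[0,0,0.06,0,0,0,255],[0,0,0,0,0,0,255],[0,0,0.006,0,0,0,255],[0,0,0.006,0,0,0,255],[0,0,0.006,0,0,0,255],[0,0,0.006,0,0,0,255],[0,0,0.004,0,0,0,255],[0,0,0.004,0,0,0,255],[0,0,0.004,0,0,0,255],[0,0,0.004,0,0,0,255],[0,0,0.004,0,0,0,255],[0,0,0,0,0,0,255],[0,0,0,0,0,0,255]],
])

```text
clock: 5.35
tcp_pos: [0.4774, -0.0887, 0.0554]
orientation: [0.0, 0.039, 0.999, 0.0]
wrist_force: [-0.9, -0.0, 2.9]
finger_gap: 0.0001
grip_force: 1.5
```

>>> jog_arm([
  [[0,0,0.004,0,0,0,255],[0,0,0.004,0,0,0,255],[0,0,0.004,0,0,0,255],[0,0,0.004,0,0,0,255],[0,0,0.003,0,0,0,255],[0,0,0.003,0,0,0,255],[0,0,0,0,0,0,255],[0,0,0,0,0,0,255]],
])

```text
clock: 6.15
tcp_pos: [0.4776, -0.0887, 0.05]
orientation: [0.0, 0.039, 0.999, 0.0]
wrist_force: [-0.7, 0.3, 5.6]
finger_gap: -0.0
grip_force: 2.5
```

>>> jog_arm([
  [[0,0,-0.16,0,0,0,255],[0,0,-0.19,0,0,0,255],[0,0,-0.19,0,0,0,255],[0.1,0,-0.16,0,0,0,255],[0.1,0,0,0,0,0,255],[0,0,0,0,0,0,255],[0,0,0,0,0,0,255],[0,0,0,0,0,0,255],[0,0,0,0,0,0,255],[0,0,0,0,0,0,255],[0,0,0,0,0,0,255],[0,0,0,0,0,0,255],[0,0,0,0,0,0,255],[0,0,0,0,0,0,255],[0,0,0,0,0,0,255],[0,0,0,0,0,0,255],[0,0,0,0,0,0,255],[0,0,0,0,0,0,255],[0,0,0,0,0,0,255],[0,0,0,0,0,0,255]],
])

```text
clock: 8.15
tcp_pos: [0.4275, -0.0848, 0.2248]
orientation: [0.0, 0.039, 0.999, 0.0]
wrist_force: [0.0, -0.1, -1.0]
finger_gap: 0.0
grip_force: 0.0
```

```bash
cat >> h.py <<'E'
def wpt(s,c,uv,z):
    M=np.array(c['mount']); Rn=rot(s['orientation'])
    v=(np.array(uv)-[c['cx'],c['cy']])/c['fx']; r=np.hypot(*v); q=np.r_[v/r*np.sin(r),np.cos(r)]
    o=s['tcp_pos']+Rn@M[:3,3]; w=Rn@M[:3,:3]@q; return (o+w*(z-o[2])/w[2]).round(4)
E
python3 - <<'E'
from h import *
s=env.get_state(); c=cams.read_camera('wrist')
cv2.imwrite('pics/w2.png',cv2.resize(cv2.convertScaleAbs(c['pixels'][:,:,::-1],alpha=1.5),(800,600)))
for t,z in(('alarm_switch_raised',.042),('power_switch_raised',.042),('cover_hinge',.055)):
    for d in spotter.landmark_of(t,'wrist')[:1]: print(t,d['conf'],d['uv'],wpt(s,c,d['uv'],z))
c=cams.read_camera('top')
for t,z in(('alarm_switch_raised',.042),('power_switch_raised',.042),('cover_hinge',.055)):
    for d in spotter.landmark_of(t,'top')[:1]: print(t,d['conf'],d['uv'],atz(c,d['uv'],z))
print(s['tcp_pos'],s['wrist_force'])
a=np.radians(-4.5);Rb=np.array([[np.cos(a),-np.sin(a)],[np.sin(a),np.cos(a)]])
for p in([-15,-40],[7,40],[38,0]): print(np.array([.4955,-.0895])+Rb@np.array(p)/1000)
E
```

```text
alarm_switch_raised 0.7 [221.1, 221.3] [ 0.4815 -0.1308  0.042 ]
power_switch_raised 0.67 [269.2, 195.0] [ 0.51103321 -0.04704689  0.042     ]
cover_hinge 0.83 [287.8, 186.0] [ 0.52776623 -0.08505723  0.055     ]
[ 0.42750697 -0.08475981  0.22479096] [ 0.01891267 -0.09262603 -1.01279612]
[ 0.47740788 -0.12819981]
[ 0.50561679 -0.05017252]
[ 0.53338286 -0.09248145]
```

View pics/w2.png

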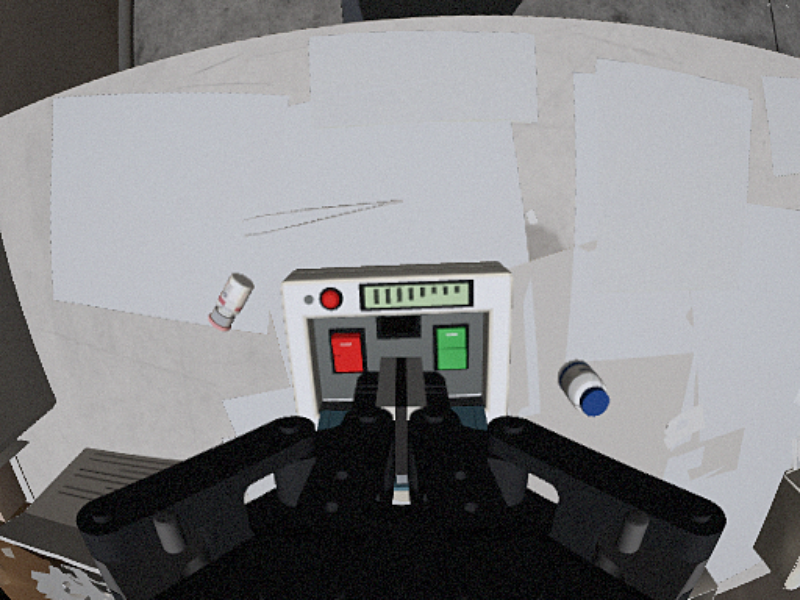

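The cover stands open. The red switch is at (347, 353) px and the green one at (452, 348). I'll measure the red one by colour and plan a push with the tool leaned, so the gripper clears the striker.

```bash
python3 - <<'E'
from h import *
s=env.get_state(); c=cams.read_camera('wrist'); im=c['pixels'].astype(int)
for n,m in(('red',(im[...,0]>2*im[...,1])&(im[...,0]>90)),('green',(im[...,1]>1.5*im[...,0])&(im[...,1]>80))):
    k,l,st,ce=cv2.connectedComponentsWithStats(m.astype('uint8'))
    for i in range(1,k):
        if st[i,4]>150: x,y,w,h,_=st[i]; print(n,st[i],wpt(s,c,ce[i],.038),'front',wpt(s,c,(ce[i][0],y),.043 if n=='red' else .034),'back',wpt(s,c,(ce[i][0],y+h),.034 if n=='red' else .042))
a=np.radians(-4.5);Rb=np.array([[np.cos(a),-np.sin(a)],[np.sin(a),np.cos(a)]])
p=np.array([.4955,-.0895])+Rb@np.array([-.005,-.04]); print(p)
plan([*p,.10],175.5,20,s); print(s['clock'])
E
```

```text
red [212 216  20  22 384] [ 0.4898 -0.1313  0.038 ] front [ 0.4746 -0.129   0.043 ] back [ 0.5067 -0.1338  0.034 ]
green [280 210  18  26 433] [ 0.4912 -0.0511  0.038 ] front [ 0.4764 -0.0501  0.034 ] back [ 0.5067 -0.0521  0.042 ]
[ 0.48737705 -0.1289844 ]
now [ 0.4275 -0.0848  0.2248] dworld [ 0.0599 -0.0442 -0.1248] | in now axes [-0.2526 -0.1576  0.4992] | in final axes [-0.0666 -0.1575  0.5554] | turn [ 0.     -0.1111  0.    ]
8.55
```

>>> jog_arm([
  [[-0.0865,-0.054,0,0,0,0,255],[-0.0865,-0.054,0,0,0,0,255],[-0.0865,-0.054,0,0,0,0,255],[0,0,0,0,-0.037,0,255],[0,0,0,0,-0.037,0,255],[0,0,0,0,-0.037,0,255],[0.0427,0,0.1173,0,0,0,255],[0.0427,0,0.1173,0,0,0,255],[0.0427,0,0.1173,0,0,0,255],[0.0427,0,0.1173,0,0,0,255],[0,0,0,0,0,0,255],[0,0,0,0,0,0,255]],
])

```text
clock: 9.8
tcp_pos: [0.4887, -0.13, 0.1]
orientation: [0.173, 0.039, 0.984, -0.006]
wrist_force: [0.6, -0.1, 0.3]
finger_gap: -0.0001
grip_force: 0.0
```

```bash
python3 - <<'E'
from h import *
s=env.get_state(); print(s['wrist_force'],s['orientation'])
plan([.489,-.1305,.050],175.5,20,s)
c=cams.read_camera('scene')
cv2.imwrite('pics/s3.png',cv2.resize(cv2.convertScaleAbs(c['pixels'][130:310,170:410,::-1],alpha=1.6),(800,600)))
E
```

```text
[ 0.63298567 -0.10129019  0.34929736] [ 0.17283355  0.03868356  0.98417004 -0.00644058]
now [ 0.4887 -0.13    0.1   ] dworld [ 0.0003 -0.0005 -0.05  ] | in now axes [ 0.0671 -0.0019  0.1885] | in final axes [ 0.0674 -0.0018  0.1884] | turn [ 0.0002 -0.0004 -0.    ]
```

View pics/s3.png

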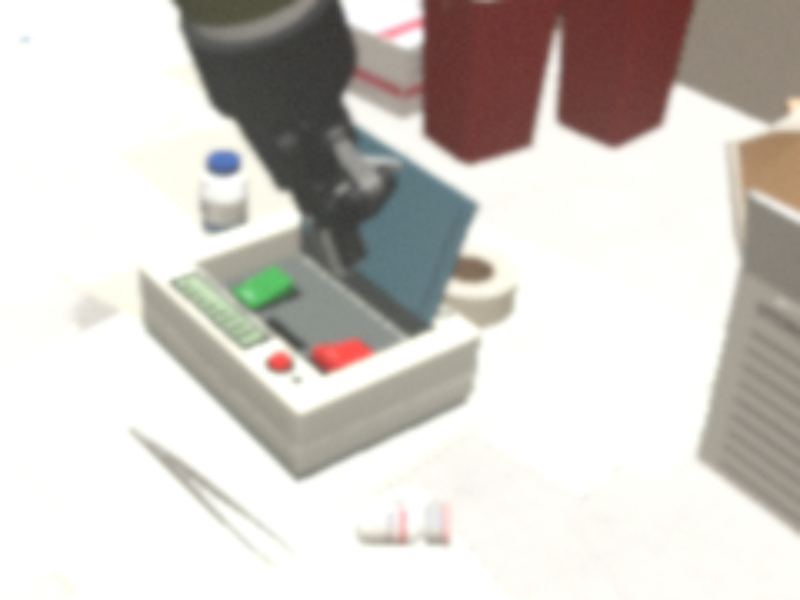

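The tool leans clear of the open cover, with its tips (345, 260) above the red switch (343, 352). I'll push down.

>>> jog_arm([
  [[0.0168,0,0.0471,0,0,0,255],[0.0168,0,0.0471,0,0,0,255],[0.0168,0,0.0471,0,0,0,255],[0.0168,-0.002,0.0471,0,0,0,255],[0,0,0,0,0,0,255],[0.0027,0,0.0075,0,0,0,255],[0.0027,0,0.0075,0,0,0,255],[0.0027,0,0.0075,0,0,0,255],[0.0027,0,0.0075,0,0,0,255],[0.0027,0,0.0075,0,0,0,255],[0,0,0,0,0,0,255],[0,0,0,0,0,0,255]],
])

```text
clock: 11.05
tcp_pos: [0.4897, -0.131, 0.0404]
orientation: [0.174, 0.039, 0.984, -0.007]
wrist_force: [-0.4, -0.5, 3.0]
finger_gap: -0.0
grip_force: 1.5
```

>>> jog_arm([
  [[0.0014,0,0.0038,0,0,0,255],[0.0014,0,0.0038,0,0,0,255],[0,0,0,0,0,0,255],[0,0,0,0,0,0,255]],
])

```text
clock: 11.45
tcp_pos: [0.49, -0.1311, 0.0398]
orientation: [0.175, 0.039, 0.984, -0.007]
wrist_force: [-10.0, 3.1, 22.0]
finger_gap: 0.0002
grip_force: 11.9
```

Hard stop reached, so the switch should have tipped. I'll retreat and check.

>>> jog_arm([
  [[-0.0068,0,-0.0188,0,0,0,255],[-0.042,0,-0.117,0,0,0,255],[-0.042,0,-0.117,0,0,0,255],[-0.042,0,-0.117,0,0,0,255],[-0.06,0,-0.165,0,0,0,255],[0.1,0.1,-0.1,0,0,0,255],[0.1,0.1,-0.1,0,0,0,255],[0,0,0,0,0,0,255],[0,0,0,0,0,0,255]],
])

```text
clock: 12.35
tcp_pos: [0.4288, -0.0755, 0.2105]
orientation: [0.174, 0.038, 0.984, -0.007]
wrist_force: [1.1, -0.0, -0.1]
finger_gap: 0.0001
grip_force: 0.0
```

```bash
python3 - <<'E'
from h import *
s=env.get_state(); c=cams.read_camera('wrist'); im=c['pixels'].astype(int); print(s['tcp_pos'],s['wrist_force'])
for n,m in(('red',(im[...,0]>2*im[...,1])&(im[...,0]>90)),('green',(im[...,1]>1.5*im[...,0])&(im[...,1]>80))):
    k,l,st,ce=cv2.connectedComponentsWithStats(m.astype('uint8'))
    for i in range(1,k):
        if st[i,4]>150: print(n,st[i],wpt(s,c,ce[i],.038))
cs=cams.read_camera('scene')
a=cv2.resize(cv2.convertScaleAbs(cs['pixels'][130:310,170:410,::-1],alpha=1.3),(800,600))[:,:400]
a=cv2.resize(cv2.convertScaleAbs(cs['pixels'][170:290,200:360,::-1],alpha=1.3),(400,300),interpolation=2)
b=cv2.resize(cv2.convertScaleAbs(c['pixels'][:,:,::-1],alpha=1.4),(400,300))
cv2.imwrite('pics/m4.png',cv2.resize(np.hstack([a,b]),(800,300)))
ct=cams.read_camera('top')
for d in spotter.landmark_of('cover_hinge','top')[:1]: print(atz(ct,d['uv'],.055))
E
```

```text
[ 0.42879596 -0.07545559  0.21051541] [ 1.08419046 -0.00434405 -0.09584249]
red [201 160  21  28 492] [ 0.4883 -0.1314  0.038 ]
green [273 158  20  28 498] [ 0.4915 -0.0509  0.038 ]
[ 0.52929953 -0.08939886  0.055     ]
```

View pics/m4.png

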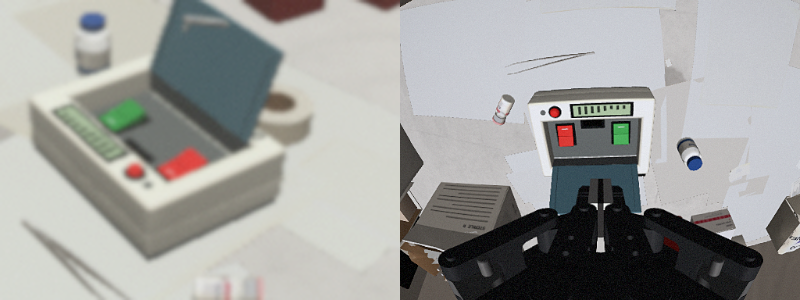

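The red switch is tipped: its front is down, like the green one's. The cover is still open at (215, 70) px in the left half. Next I go over and behind the cover.

>>> jog_arm([
  [[0,0,-0.05,0,0.037,0,255],[0,0,-0.05,0,0.037,0,255],[0,0,-0.05,0,0.037,0,255],[-0.13,-0.007,0,0,0,0,255],[-0.13,-0.007,0,0,0,0,255],[-0.13,-0.007,0,0,0,0,255],[-0.13,-0.007,0,0,0,0,255],[-0.13,-0.007,0,0,0,0,255],[0,0,0,0,0,0,255],[0,0,0,0,0,0,255]],
])

```text
clock: 13.55
tcp_pos: [0.5819, -0.0971, 0.2441]
orientation: [-0.002, 0.039, 0.999, 0.001]
wrist_force: [-1.1, 0.8, -0.3]
finger_gap: 0.0001
grip_force: 0.0
```

```bash
python3 - <<'E'
from h import *
s=env.get_state(); print(s['wrist_force'])
plan([.592,-.098,.112],176,0,s)
a=np.radians(-4);o=np.array([.4945,-.0914]);prev=None
for x,z in((95,112),(70,112),(50,117),(27.5,113),(11,104),(-1.7,91),(-10,74),(-15,58)):
    p=np.r_[o+np.array([np.cos(a),np.sin(a)])*x/1000,z/1000]
    if prev is not None: d=p-prev; print((x,z),((rot(s['orientation']).T@d)/.25).round(4))
    prev=p
E
```

```text
[-1.0919026   0.84717976 -0.29880436]
now [ 0.5819 -0.0971  0.2441] dworld [ 0.0101 -0.0009 -0.1321] | in now axes [-0.0424 -0.001   0.5281] | in final axes [-0.0406 -0.0009  0.5283] | turn [ 0.0003 -0.0011 -0.0029]
(70, 112) [ 0.1    -0.0009  0.0003]
(50, 117) [ 0.0801 -0.0007 -0.0197]
(27.5, 113) [ 0.0899 -0.0008  0.0163]
(11, 104) [ 0.0659 -0.0006  0.0362]
(-1.7, 91) [ 0.0506 -0.0005  0.0522]
(-10, 74) [ 0.033  -0.0004  0.0681]
(-15, 58) [ 0.0198 -0.0002  0.0641]
```

>>> jog_arm([
  [[-0.042,0,0,0,0,0,255],[0,0,0.132,0,0,0,255],[0,0,0.132,0,0,0,255],[0,0,0.132,0,0,0,255],[0,0,0.132,0,0,0,255],[0,0,0,0,0,0,255],[0.05,0,0,0,0,0,255],[0.05,0,0,0,0,0,255],[0.027,0,-0.007,0,0,0,255],[0.027,0,-0.007,0,0,0,255],[0.026,0,-0.006,0,0,0,255],[0.03,0,0.005,0,0,0,255],[0.03,0,0.005,0,0,0,255],[0.03,0,0.006,0,0,0,255],[0,0,0,0,0,0,255]],
])

```text
clock: 15.05
tcp_pos: [0.5233, -0.0919, 0.1149]
orientation: [-0.001, 0.039, 0.999, 0.0]
wrist_force: [-0.4, -0.0, 0.6]
finger_gap: 0.0002
grip_force: 0.3
```

```bash
python3 - <<'E'
from h import *
c=cams.read_camera('scene')
cv2.imwrite('pics/s5.png',cv2.resize(cv2.convertScaleAbs(c['pixels'][130:310,170:410,::-1],alpha=1.4),(640,480)))
E
```

```text
(no output)
```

View pics/s5.png

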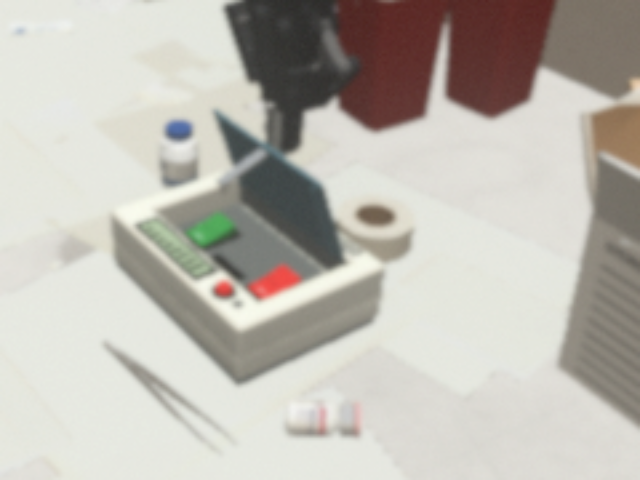

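The cover is following the fingertip, now at about 1.2 rad, with its edge at (275, 150) px. I'll continue the arc.

>>> jog_arm([
  [[0.033,0,0.018,0,0,0,255],[0.033,0,0.018,0,0,0,255],[0.025,0,0.026,0,0,0,255],[0.025,0,0.026,0,0,0,255],[0.016,0,0.034,0,0,0,255],[0.016,0,0.034,0,0,0,255],[0.008,0,0.022,0,0,0,255],[0.008,0,0.022,0,0,0,255],[0.004,0,0.015,0,0,0,255],[0,0,0,0,0,0,255]],
])

```text
clock: 16.1
tcp_pos: [0.4832, -0.0889, 0.0611]
orientation: [0.0, 0.039, 0.999, 0.0]
wrist_force: [1.7, -0.8, 2.4]
finger_gap: 0.0003
grip_force: 1.2
```

>>> jog_arm([
  [[0.01,0,0.006,0,0,0,255],[0.008,0,0.006,0,0,0,255],[0,0,0.005,0,0,0,255],[0,0,0.004,0,0,0,255],[0,0,0.004,0,0,0,255],[0,0,0.004,0,0,0,255],[0,0,0.004,0,0,0,255],[0,0,0.004,0,0,0,255],[0,0,0.004,0,0,0,255],[0,0,0.003,0,0,0,255],[0,0,0,0,0,0,255],[0,0,0,0,0,0,255]],
])

```text
clock: 17.3
tcp_pos: [0.4782, -0.0885, 0.0504]
orientation: [-0.0, 0.039, 0.999, 0.0]
wrist_force: [2.2, -0.4, 2.7]
finger_gap: 0.0004
grip_force: 1.6
```

>>> jog_arm([
  [[0,0,0.003,0,0,0,255],[0,0,0,0,0,0,255],[0,0,0,0,0,0,255]],
])

```text
clock: 17.6
tcp_pos: [0.4783, -0.0885, 0.05]
orientation: [-0.0, 0.039, 0.999, 0.0]
wrist_force: [0.9, -0.3, 6.4]
finger_gap: 0.0002
grip_force: 3.0
```

Force and depth match the first press. I'll let go slowly at first, then retreat.

>>> jog_arm([
  [[0,0,-0.008,0,0,0,255],[0,0,-0.012,0,0,0,255],[0,0,-0.016,0,0,0,255],[0,0,-0.1,0,0,0,255],[0,0,-0.15,0,0,0,255],[0.1,0,-0.15,0,0,0,255],[0.1,0,-0.15,0,0,0,255],[0,0,-0.1,0,0,0,255],[0,0,0,0,0,0,255],[0,0,0,0,0,0,255],[0,0,0,0,0,0,255],[0,0,0,0,0,0,255],[0,0,0,0,0,0,255],[0,0,0,0,0,0,255],[0,0,0,0,0,0,255],[0,0,0,0,0,0,255],[0,0,0,0,0,0,255],[0,0,0,0,0,0,255],[0,0,0,0,0,0,255],[0,0,0,0,0,0,255]],
])

```text
clock: 19.6
tcp_pos: [0.4286, -0.0846, 0.2214]
orientation: [0.0, 0.039, 0.999, 0.0]
wrist_force: [0.3, 0.4, 0.2]
finger_gap: -0.0
grip_force: 0.0
```

```bash
python3 - <<'E'
from h import *
c=cams.read_camera('scene')
cv2.imwrite('pics/s6.png',cv2.resize(cv2.convertScaleAbs(c['pixels'][130:310,170:410,::-1],alpha=1.4),(640,480)))
E
```

```text
(no output)
```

View pics/s6.png

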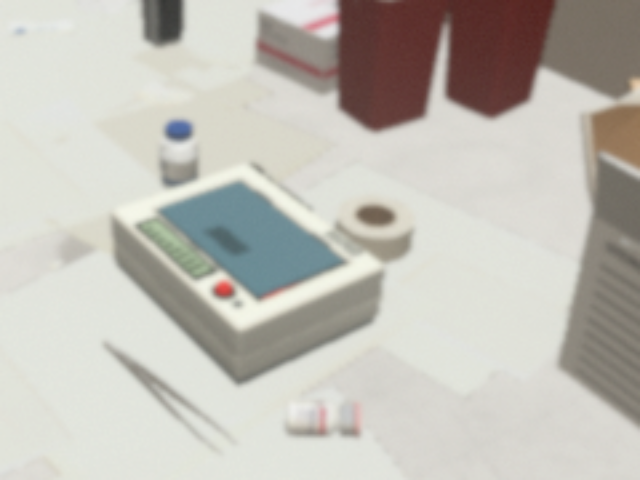

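Cover looks down, but a red sliver shows at (275, 293) px. I'll compare with the first picture before handing in.

```bash
python3 - <<'E'
from h import *
c=cams.read_camera('scene'); now=c['pixels'][:,:,::-1]
for t in('cover_press','cover_edge','cover_hinge','alarm_unit'): print(t,[(round(d['conf'],2),np.round(d['uv'],1)) for d in spotter.landmark_of(t,'scene')[:1]])
old=cv2.resize(cv2.imread('pics/scene.png'),(512,384),interpolation=cv2.INTER_AREA)
f=lambda i:cv2.resize(cv2.convertScaleAbs(i[180:270,205:320],alpha=1.5),(400,313),interpolation=2)
cv2.imwrite('pics/cmp.png',np.hstack([f(old),f(now)]))
a=np.radians(-4);o=np.array([.4945,-.0914]);Rb=np.array([[np.cos(a),-np.sin(a)],[np.sin(a),np.cos(a)]])
for th in(0,.1,.2):
  for y in(-63,63):
    p=[*(o+Rb@np.array([38-75.5*np.cos(th)+np.sin(th),y])/1000),(55+75.5*np.sin(th)+np.cos(th))/1000]; u=proj(c,p); print(th,y,np.round(u,1),'crop',np.round([(u[0]-205)*3.478,(u[1]-180)*3.478]))
E
```

```text
cover_press [(0.75, array([254.9, 217.3]))]
cover_edge [(0.79, array([244.6, 219.9]))]
cover_hinge [(0.89, array([276.5, 211.7]))]
alarm_unit [(0.95, array([263.3, 238.6]))]
0 -63 [265.7 240.8] crop [211. 211.]
0 63 [229.4 207. ] crop [85. 94.]
0.1 -63 [266.  237.3] crop [212. 199.]
0.1 63 [229.6 203.7] crop [86. 83.]
0.2 -63 [266.8 233.6] crop [215. 186.]
0.2 63 [230.1 200.3] crop [87. 71.]
```

View pics/cmp.png

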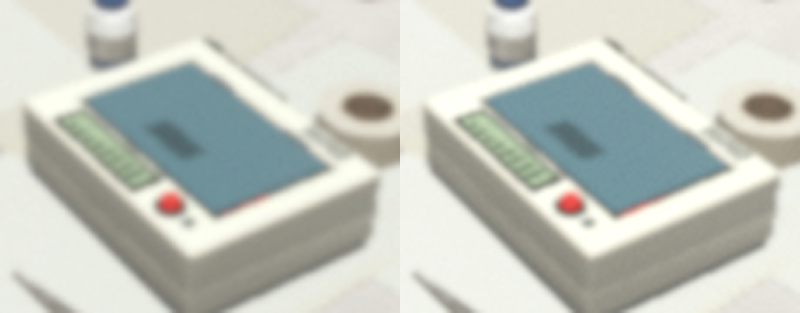

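The two pictures match. The cover corner is at (215, 213) px in both, and the red sliver showed at the start too, so the cover is flush. The box and the things around it haven't moved, so I'll hand in.

```bash
python3 -c "
from h import *
print(ticket.hand_in())"
```

```text
the job is handed in; nothing more can be done
None
```

The job is handed in at about 20 s on the robot's clock, verdict not shown: the cover popped open by itself, the red switch is tipped to muted, the cover is latched shut again, and the green switch, box and surrounding items look undisturbed in the last pictures.

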